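# Seat the panel in the gluing jig and hold the spring keeper out at its pointer

### The job

The wooden panel in the gluing jig is standing up on its two lifters: first press it down until it lies fully home and level on the jig's bed on both sides, and take the hand off it, with the spring-return keeper plate still in its rest position. Then take the keeper by its upright wooden grip and draw it out over the panel until its front edge lines up with the tip of the brass pointer on the side fence, and finish there, still holding the grip, because the keeper springs back if let go. Do not shove about the other things on the bench.

Things in the scene. Friction and masses are not known exactly. Their poses are not given: they have to be found in the camera images.
- jig: Plywood gluing jig fixed to the bench, base 340 x 160 x 16 mm. Origin: on the bench, under the centre of the nest; x runs from the nest to the keeper's housing (roughly away from the robot), y left, z up. The bed is the base's top, 16 mm up. Nest 94 x 94 mm: steel fences left, right (y = 47 to 67 mm) and front, tops 30 mm up; at the back, from x = 47 mm, a block 34 mm high.
- lift_l (a point): Point on the bed (16 mm above the bench) at the left lifter: jig x = 0, y = +32 mm. The lifter is a steel bar, 50 mm along x, 12 mm wide, that stands 6 to 13 mm above the bed at the start under the panel. It has no spring: about 4 N of friction holds it; pressed through the panel it sinks into the bed and stays down.
- lift_r (a point): The same point at the right lifter, jig x = 0, y = -32 mm; this bar is like the left one and rises and sinks on its own.
- panel: Light wooden panel 90 x 90 x 15 mm, about 0.09 kg, loose in the nest, resting raised and maybe tilted on the two lifters, so it must be pressed over each. Origin: centre of its underside; z up. Fully home its underside is on the bed, 16 mm above the bench, and its top is 31 mm above the bench, 1 mm above the fences.
- keeper: Aluminium keeper plate 88 mm wide, 8 mm thick; slides 100 mm along the jig's -x, over the panel, against a spring (4 N at rest, +0.4 N per cm). Origin: middle of its front edge, on its underside; axes as the jig's. At rest the origin is at jig x = 50, y = 0, z = 35 mm; the plate's top is 43 mm above the bench. Over the panel it clears it by 4 mm if the panel is home; a raised panel blocks it.
- grip (a point): Centre of the keeper's wooden grip, 72 mm above the bench: an upright block 18 mm along the jig's x, 26 mm along y, standing 50 mm tall on the plate (from 43 to 93 mm above the bench), centred 12 mm behind the front edge (+x); free on all sides. It moves with the keeper.
- housing (a point): Middle of the top of the keeper's plywood housing, 57 mm above the bench, at jig x = 195 mm; the housing is 130 mm along x and 120 mm along y, its face at x = 130 mm.
- pointer: Brass pointer fixed on top of the jig's left (+y) fence, a small arrowhead 16 mm high, 23 mm wide, 25 mm long, pointing across to the keeper (-y). Origin: its tip, at the foot, 30 mm above the bench; axes as the jig's. It lies 30 to 78 mm along -x from the keeper's resting front edge and differs from start to start.
- spare_panel: Bystander: another panel of 90 x 90 x 15 mm lying flat on the bench to the jig's left. Origin: centre of its underside.
- offcut: Bystander: wooden offcut 120 x 40 x 30 mm on the bench to the jig's right. Origin: centre of its underside.
- glue: Bystander: white glue bottle, 60 mm in diameter, 160 mm high, to the left or right of the housing. Origin: centre of its foot.
- can: Bystander: plain steel can, 72 mm in diameter, 90 mm high, on the other side of the housing. Origin: centre of its foot.
- screwdriver: Bystander: screwdriver lying on the bench to the right of the jig. Origin: under its middle.
- tape: Bystander: roll of paper tape, 84 mm across, 20 mm high, lying on the housing. Origin: centre of its underside.
- jar: Bystander: glass jar, 52 mm in diameter, 60 mm high, to the jig's left. Origin: centre of its foot.
Mind the look-alikes: they are no part of the job. Leave any turquoise look-alike of the panel alone.

How it is judged:
On the way, in this order (a step that is already met when the one before it is completed fails the run):
1. the panel lies home and level on the bed and is let go, with the keeper still at rest (z of panel in the frame of jig below 0.0185 m and angle between panel's own z axis and vertical below 0.03 rad and contact force between the fingers and panel below 0.3 N and x of keeper in the frame of jig above 0.042 m), for 0.2 s.
2. the keeper is drawn out to the pointer and held by the fingers (x of keeper in the frame of pointer between -0.005 and 0.005 m and contact force between the fingers and keeper above 2 N and contact force between keeper and panel below 0.5 N), for 0.5 s.
At the end, for the whole second after the job is handed in: The panel lies on the bed (underside within 2.5 mm of it, tilt under 0.03 rad), the keeper's front edge is within 5 mm of the pointer's tip along the slide, at rest, held there by the gripper (at least 2 N between fingers and keeper) and not rubbing on the panel (all of step 2 and z of panel in the frame of jig below 0.0185 m and angle between panel's own z axis and vertical below 0.03 rad and linear speed of keeper below 0.01 m/s and linear speed of panel below 0.02 m/s); the arm keeps its last pose, push and grip.
It fails at once if one of the other things on the bench is shoved more than 30 mm (distance of any of spare_panel, offcut, glue, can, screwdriver, tape, jar from where it was at the start of the episode above 0.03 m).
It also fails if it takes over 40 s, if anything falls off the work surface, if the arm or the gripper's body presses on something with over 40 N, if the wrist force passes 120 N, or if a joint passes its speed limit or range.

### The arm

A 6-joint arm with a two-finger parallel gripper is mounted at the origin on the work surface. World frame = base frame: x ahead of the robot, y to its left, z up, the work surface at z = 0. Lengths are in m, angles in rad, forces in N, time in s.
With the tool pointing down it reaches from about 0.3 to 1 m from the base axis. Payload 5.1 kg.
Tool frame: the origin (TCP) lies midway between the tips of the shut fingers; the grasp point (between the pads) lies ctrl.hold_point_z behind it (ctrl.hold_point_z is the distance from the TCP to the grasp point, in m); z points along the fingers, y is the direction in which the jaws open and shut (so a half turn about z gives the same grasp; the last joint's range is limited). The gripper opens to 95 mm and grips with 3 to 60 N. Pads are 20 mm wide; open, the fingers measure 119 mm over their backs; the gripper's body (75 mm by 180 mm) begins 59 mm behind the grasp point.
Start: joints at [-1.266, 0.124, 1.65, -0, 1.367, -0.083], TCP at [0.246, -0.602, 0.215] pointing down, gripper open.
Joint ranges: [-2.61, 2.61], [-1.02, 2.33], [0.03, 2.71], [-1.35, 4.49], [0.32, 2.68], [-2.91, 2.91]. Speed limits (rad/s): [2.57, 2.57, 3.14, 3.14, 3.14, 3.14].

### API

Orientations are given as a unit quaternion [w, x, y, z].
In Python, from workcell import ctrl gives the robot as it stands.
- The arm moves only by the tool drive_tool, never from a script. Its argument "rows" is a list of rows, each a list of 2 entries, a list of its own where there are three numbers: the shift along the tool's x, y, z scaled (see below), then the turn, a rotation vector about the tool's x, y, z scaled (see below). A call has 1 to 5 rows; each row shifts and turns the commanded pose from where the row before left it, along the tool's axes as they then stand; what a row does not reach is not made up. The controller multiplies each number of a shift by 2.5 cm and each number of a turn by 0.1 rad. A row lasts 1/10 s, in which the tool goes at most 50 mm and 8.59 degrees, less where a joint would pass 70% of its speed; a pose out of reach is approached as far as the arm can. A call with a number of a shift or a turn outside -1 to 1 is refused whole. A call with a gripper value outside its range is refused whole. "grip" is the gripper's target within -1 to 1 (fully open at 1, half-way at 0, shut at -1), set as the call begins (left out, the last holds). The fingers move at their own pace and stop on an object; "newtons" is the grip in N (left out, the last holds). Time passes only in rows, so rows that do not move let the fingers close. It gives the time, the measured TCP pose, the force and the opening at its end, in the units of the state.
- ctrl.get_obs(): the state, without advancing time (a new reading comes with each control period).
- ctrl.read_camera(name): name is "scene" or "top" or "wrist"; returns a dict with "image" (420x560x3 uint8, red, green, blue), "K" (3x3 intrinsics, pixels), "k1" (the pictures are not rectified: a ray, as slopes to the right and down, at radius r is drawn at 1 + k1 r^2 times it, then the intrinsics apply), "position" and "orientation" of the camera in the world. Camera axes: x right, y down, z forward; pixel columns grow to the right and rows downward; lengths in m; the calibration is good to about 2 mm. A picture is of the moment at which its call begins. There is no depth.
- ctrl.sign_off(): hands the job in, once; it reports no verdict.
The state is a dict: "time_s": time; "q": joint angles; "qd": joint speeds; "joint_efforts": joint torques, N m; "ee_pos": TCP position; "tcp_rot": TCP orientation; "ft_force": force on the tool from outside, world axes, zero at the start; "moment": the same for the moment, N m; "grip_width": finger opening in m.
Only numpy, scipy, OpenCV 4.12 (cv2) and the standard library are available. Lean on these libraries where they do the work, as an engineer would, in place of code of your own. Each camera call takes 0.05 s, during which the arm holds its last target. There are 200 camera calls.

## Working session

There is one attempt and no reset: what is moved stays moved. The work goes in short steps, Python scripts to look and compute and a tool call to move; the robot and the scene stay as the last step left them, time stands still between calls to the robot, and variables do not carry over. Pictures are saved under pics/ and viewed, about 8 in all and at most 12, crops included, and the job is handed in when it is done.

Besides the shell and the picture viewer there is one more tool, called after "Call:" as name(argument=value, ...) on one line, values as JSON. drive_tool: Moves the arm, as the interface text tells. Its arguments: {"type":"object","properties":{"rows":{"type":"array"},"grip":{"type":"number"},"newtons":{"type":"number"}},"required":["rows"]}

```bash
mkdir -p pics; cat > h.py <<'E'
import numpy as np, cv2
from scipy.spatial.transform import Rotation as R
from workcell import ctrl
def rot(q): return R.from_quat([q[1],q[2],q[3],q[0]]).as_matrix()
def snap(cam,fn=None):
    c=ctrl.read_camera(cam)
    if fn:
        cv2.imwrite(fn,c["image"][:,:,::-1]); np.save(fn+".npy",c,allow_pickle=True)
    return c
def load(fn): return np.load(fn+".npy",allow_pickle=True).item()
def ray(c,u,v):
    K=np.array(c["K"]);k=c["k1"]
    d=np.array([(u-K[0,2])/K[0,0],(v-K[1,2])/K[1,1]]);s=d.copy()
    for _ in range(20): s=d/(1+k*(s@s))
    return np.array(c["position"]),rot(c["orientation"])@np.array([s[0],s[1],1])
def plane(c,u,v,z):
    p,d=ray(c,u,v); return p+d*(z-p[2])/d[2]
def proj(c,P):
    K=np.array(c["K"]);q=rot(c["orientation"]).T@(np.array(P)-np.array(c["position"]));s=q[:2]/q[2];s=s*(1+c["k1"]*(s@s))
    return K[0,0]*s[0]+K[0,2],K[1,1]*s[1]+K[1,2]
E
python3 - <<'E'
from h import *
a=snap("scene","pics/s0.png");b=snap("top","pics/t0.png")
for c in(a,b):print(c["K"],c["k1"],c["position"],c["orientation"])
o=ctrl.get_obs();print(o,ctrl.hold_point_z)
E
```

```text
[[482.81606436   0.         274.80123094]
 [  0.         482.81606436 206.77587758]
 [  0.           0.           1.        ]] 0.022611496298414642 [ 1.04094451 -0.52503641  0.74418759] [-0.37547078  0.85938489  0.31748829 -0.14028719]
[[452.03549928   0.         276.34954166]
 [  0.         452.03549928 213.8365504 ]
 [  0.           0.           1.        ]] -0.09604438354468231 [0.36004866 0.05060092 1.10176821] [-0.07056125  0.71115438 -0.6961476   0.06825738]
{'time_s': 0.1, 'q': array([-1.26565085e+00,  1.24449954e-01,  1.65154550e+00, -1.38242060e-05,
        1.36749769e+00, -8.26169851e-02]), 'qd': array([-0.00165705, -0.00192149, -0.00275225,  0.00061727, -0.00192807,
        0.00037986]), 'joint_efforts': array([ 5.65370829e-04, -4.18879545e+01, -3.61097002e+01,  7.76750408e-02,
        4.61582153e-02, -5.46837089e-05]), 'ee_pos': array([ 0.24555921, -0.60119816,  0.21349869]), 'tcp_rot': array([-9.43618703e-04,  9.81263122e-01,  1.92670138e-01, -1.12236973e-04]), 'ft_force': array([ 0.16802094, -0.00131441, -0.48375764]), 'moment': array([ 0.01052927, -0.04570066, -0.076713  ]), 'grip_width': 0.09503948109337038} 0.0188
```

View pics/t0.png

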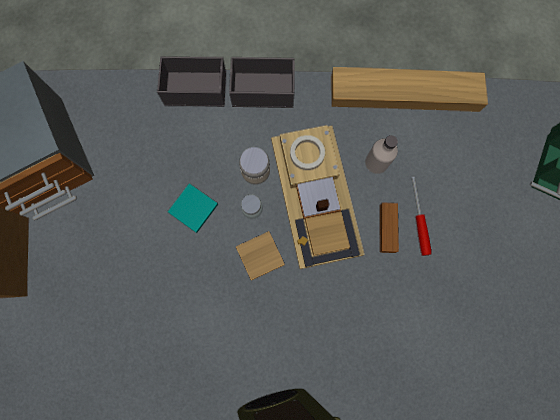

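View pics/s0.png

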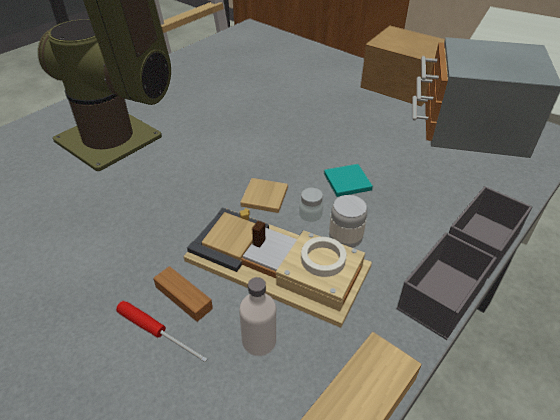

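```bash
python3 - <<'E'
from h import *
a=load("pics/t0.png")["image"][120:275,265:370]; b=load("pics/s0.png")["image"][195:325,180:375]
A=cv2.resize(a,None,fx=3.8,fy=3.8,interpolation=cv2.INTER_CUBIC);B=cv2.resize(b,None,fx=2,fy=2,interpolation=cv2.INTER_CUBIC)
im=np.zeros((A.shape[0],A.shape[1]+B.shape[1],3),np.uint8);im[:,:A.shape[1]]=A;im[:B.shape[0],A.shape[1]:]=B
print(im.shape,A.shape);cv2.imwrite("pics/c0.png",im[:,:,::-1])
c=load("pics/t0.png")
for u,v in [(272,138),(330,126),(363,256),(300,267)]:print(plane(c,u,v,.016))
E
```

```text
(589, 789, 3) (589, 399, 3)
[0.77250769 0.07175933 0.016     ]
[ 0.80851075 -0.07594468  0.016     ]
[ 0.47695624 -0.15488879  0.016     ]
[ 0.44760668 -0.00295849  0.016     ]
```

View pics/c0.png

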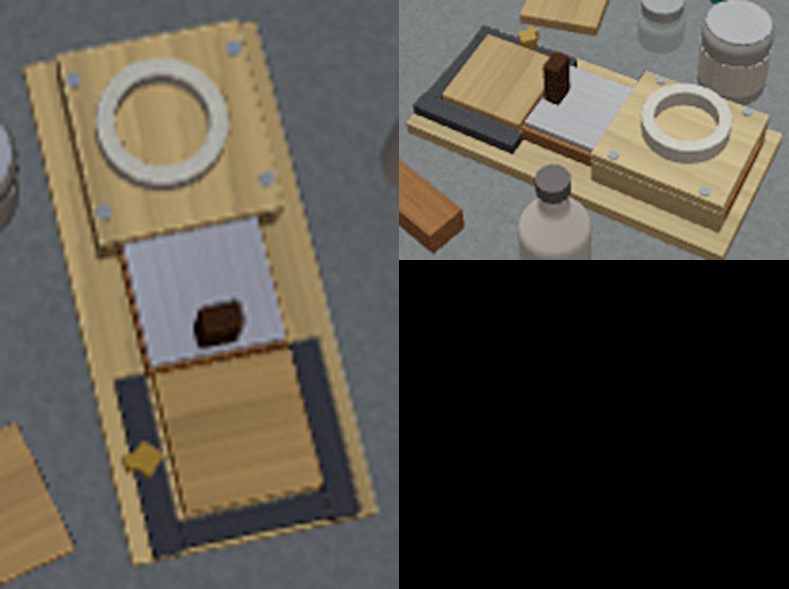

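```bash
cat >> h.py <<'E'
def goal(j,jp,jang):  # shift in tool axes (units of 25mm) and yaw turn (0.1rad) to have TCP at jig pt
    o=ctrl.get_obs();c,s=np.cos(jang),np.sin(jang)
    W=np.array([jp[0]+c*j[0]-s*j[1],jp[1]+s*j[0]+c*j[1],j[2]])
    Rt=rot(o["tcp_rot"]);T=np.array([[c,s,0],[s,-c,0],[0,0,-1]])  # rows->cols symmetric
    print("t",o["time_s"],"tcp",o["ee_pos"].round(4),"F",o["ft_force"].round(2),"w",round(o["grip_width"],4))
    print("target",W.round(4),"shift in units, goal-tool axes",(T.T@(W-o["ee_pos"])/.025).round(3),"own axes",(Rt.T@(W-o["ee_pos"])/.025).round(3),"turn",(R.from_matrix(Rt.T@T).as_rotvec()/.1).round(3))
E
python3 - <<'E'
from h import *
c=load("pics/t0.png")
f=lambda u,v,z:plane(c,u/3.8+265,v/3.8+120,z)[:2]
for z,L in((.016,[(25,67),(255,20),(378,515),(133,565)]),(.03,[(158,557),(358,513),(115,380),(315,338)]),(.043,[(150,365),(290,340)]),(.035,[(150,371),(290,346)]),(.03,[(163,459),(145,442),(124,460),(143,477)]),(.057,[(60,53),(255,20),(283,212),(100,248)])):
  print(z);P=np.array([f(*p,z) for p in L]);print(P.round(4));
  for i in range(len(P)):
    d=P[i]-P[i-1];print("  ",i-1,i,np.hypot(*d).round(4),np.degrees(np.arctan2(d[1],d[0])).round(1))
E
```

```text
0.016
[[ 0.7735  0.0729]
 [ 0.8107 -0.0814]
 [ 0.4782 -0.1585]
 [ 0.4436 -0.003 ]]
   -1 0 0.3385 13.0
   0 1 0.1586 -76.4
   1 2 0.3413 -166.9
   2 3 0.1593 102.5
0.03
[[ 0.4478 -0.0178]
 [ 0.4777 -0.1432]
 [ 0.5593  0.0105]
 [ 0.5893 -0.117 ]]
   -1 0 0.1728 145.0
   0 1 0.1289 -76.6
   1 2 0.174 62.0
   2 3 0.131 -76.8
0.043
[[ 0.5669 -0.0109]
 [ 0.5849 -0.0991]]
   -1 0 0.0901 101.5
   0 1 0.0901 -78.5
0.035
[[ 0.5646 -0.0114]
 [ 0.5827 -0.1002]]
   -1 0 0.0907 101.5
   0 1 0.0907 -78.5
0.03
[[ 0.5094 -0.0204]
 [ 0.52   -0.0089]
 [ 0.5083  0.0041]
 [ 0.4978 -0.0079]]
   -1 0 0.0171 -46.9
   0 1 0.0156 47.3
   1 2 0.0176 131.8
   2 3 0.016 -131.1
0.057
[[ 0.7679  0.0497]
 [ 0.7937 -0.0764]
 [ 0.6645 -0.0934]
 [ 0.6384  0.022 ]]
   -1 0 0.1324 12.1
   0 1 0.1287 -78.5
   1 2 0.1302 -172.5
   2 3 0.1183 102.7
```

```bash
python3 -c "
from h import *
goal((0,0,.2),(.5283,-.0648),.230)"
```

```text
t 0.1 tcp [ 0.2456 -0.6012  0.2135] F [ 0.17 -0.   -0.48] w 0.095
target [ 0.5283 -0.0648  0.2   ] shift in units, goal-tool axes [ 15.903 -18.313   0.54 ] own axes [ 18.583 -15.586   0.572] turn [-0.019  0.     1.578]
```

Call:
drive_tool(rows=[[[0.9,-1,0.03],[0,0,0.8]],[[0.9,-1,0.03],[0,0,0.78]],[[0.87,-1,0.03],[0,0,0]],[[0.87,-1,0.03],[0,0,0]],[[0.87,-1,0.03],[0,0,0]]], grip=0.1)

```text
time_s: 0.6
ee_pos: [0.3177, -0.45, 0.2103]
tcp_rot: [-0.0, 0.993, 0.114, -0.0]
ft_force: [0.3, -0.5, 0.8]
grip_width: 0.0603
```

Call:
drive_tool(rows=[[[0.87,-1,0.03],[0,0,0]],[[0.87,-1,0.03],[0,0,0]],[[0.87,-1,0.03],[0,0,0]],[[0.87,-1,0.03],[0,0,0]],[[0.87,-1,0.03],[0,0,0]]])

```text
time_s: 1.1
ee_pos: [0.3951, -0.3036, 0.2067]
tcp_rot: [-0.0, 0.993, 0.115, -0.0]
ft_force: [0.2, 0.4, 0.4]
grip_width: 0.0522
```

Call:
drive_tool(rows=[[[0.87,-1,0.03],[0,0,0]],[[0.87,-1,0.03],[0,0,0]],[[0.87,-1,0.03],[0,0,0]],[[0.87,-1,0.03],[0,0,0]],[[0.87,-1,0.03],[0,0,0]]])

```text
time_s: 1.6
ee_pos: [0.4725, -0.1572, 0.2029]
tcp_rot: [-0.0, 0.993, 0.115, -0.0]
ft_force: [0.3, 0.2, -0.5]
grip_width: 0.0523
```

```bash
python3 -c "
from h import *
goal((0,0,.2),(.5283,-.0648),.230)"
```

```text
t 1.6 tcp [ 0.4725 -0.1572  0.2029] F [ 0.28  0.17 -0.53] w 0.0523
target [ 0.5283 -0.0648  0.2   ] shift in units, goal-tool axes [ 3.017 -3.088  0.117] own axes [ 3.016 -3.088  0.117] turn [-0.003  0.005 -0.002]
```

Call:
drive_tool(rows=[[[0.8,-0.8,0],[0,0,0]],[[0.8,-0.8,0],[0,0,0]],[[0.8,-0.8,0],[0,0,0]],[[0.6,-0.69,0.1],[0,0,0]],[[0,0,0],[0,0,0]]])

```text
time_s: 2.1
ee_pos: [0.5279, -0.0643, 0.2]
tcp_rot: [-0.001, 0.993, 0.116, -0.001]
ft_force: [-0.6, -0.8, 0.3]
grip_width: 0.0522
```

```bash
python3 -c "
from h import *
c=snap('wrist','pics/w1.png')
goal((0,0,.2),(.5283,-.0648),.230);print(c['position'],c['K'])"
```

```text
t 2.15 tcp [ 0.5275 -0.0654  0.2002] F [-0.57  0.62 -0.84] w 0.0523
target [ 0.5283 -0.0648  0.2   ] shift in units, goal-tool axes [ 0.037 -0.018  0.006] own axes [ 0.037 -0.018  0.006] turn [-0.004  0.016  0.021]
[ 0.61058841 -0.04596464  0.3708751 ] [[327.38152491   0.         278.72893333]
 [  0.         327.38152491 211.14637782]
 [  0.           0.           1.        ]]
```

View pics/w1.png

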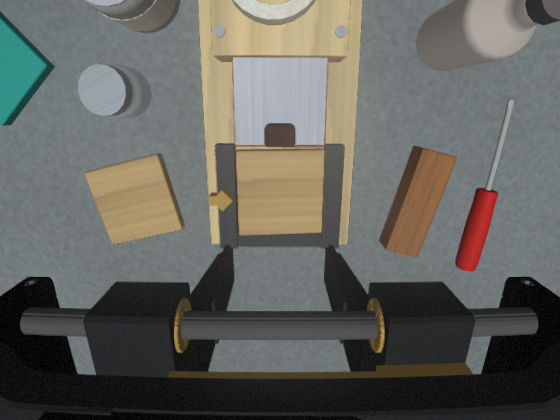

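```bash
python3 - <<'E'
from h import *
c=load("pics/w1.png");a=.23;Rj=np.array([[np.cos(a),np.sin(a)],[-np.sin(a),np.cos(a)]])
for n,u,v,z in [("fl",212,246,.03),("fr",345,246,.03),("rl",217,144,.03),("rr",344,144,.03),("tip30",233,200,.03),("tip46",233,200,.046),("kl",234,145.5,.043),("kr",326,145.5,.043),("kul",235,149,.035),("kur",325,149,.035),("gripback",280,124,.093)]:
  print(n,(Rj@(plane(c,u,v,z)[:2]-[.5283,-.0648])).round(4))
im=cv2.resize(c["image"][130:255,195:365],None,fx=4.6,fy=4.6,interpolation=cv2.INTER_CUBIC);cv2.imwrite("pics/w1c.png",im[:,:,::-1])
E
```

```text
fl [-0.064   0.0752]
fr [-0.0635 -0.0755]
rl [0.0499 0.0634]
rr [ 0.0503 -0.0674]
tip30 [-0.0099  0.0491]
tip46 [-0.0055  0.0468]
kl [0.0497 0.0442]
kr [ 0.05  -0.047]
kul [0.0454 0.0443]
kur [ 0.0456 -0.0473]
gripback [ 0.0727 -0.0012]
```

View pics/w1c.png

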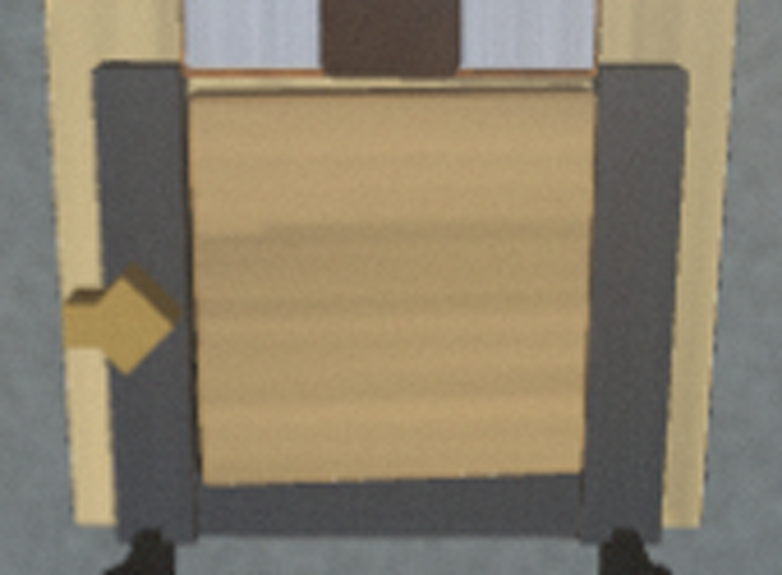

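Call:
drive_tool(rows=[[[0,0.06,1],[0,0,0]],[[0,0,1],[0,0,0]],[[0,0,1],[0,0,0]],[[0,0,1],[0,0,0]],[[0,0,1],[0,0,0]]])

```text
time_s: 2.65
ee_pos: [0.5274, -0.0689, 0.0749]
tcp_rot: [0.0, 0.993, 0.114, -0.0]
ft_force: [-0.1, 0.6, -0.1]
grip_width: 0.0524
```

Call:
drive_tool(rows=[[[0,0,0.8],[0,0,0]],[[0,0,0.2],[0,0,0]],[[0,0,0.2],[0,0,0]],[[0,0,0.2],[0,0,0]],[[0,0,0],[0,0,0]]])

```text
time_s: 3.15
ee_pos: [0.5286, -0.0681, 0.0416]
tcp_rot: [0.0, 0.993, 0.115, 0.001]
ft_force: [-0.2, -0.1, -0.4]
grip_width: 0.0515
```

Call:
drive_tool(rows=[[[0,0,0.12],[0,0,0]],[[0,0,0.12],[0,0,0]],[[0,0,0],[0,0,0]]])

```text
time_s: 3.45
ee_pos: [0.5288, -0.0675, 0.0357]
tcp_rot: [-0.0, 0.993, 0.115, 0.001]
ft_force: [0.3, 1.3, 3.0]
grip_width: 0.0526
```

Call:
drive_tool(rows=[[[0,0,0.1],[0,0,0]],[[0,0,0.1],[0,0,0]],[[0,0,0],[0,0,0]]])

```text
time_s: 3.75
ee_pos: [0.5289, -0.0675, 0.0313]
tcp_rot: [-0.0, 0.993, 0.115, 0.001]
ft_force: [-2.6, 3.1, 8.1]
grip_width: 0.0522
```

Call:
drive_tool(rows=[[[0,0,0.06],[0,0,0]],[[0,0,0.06],[0,0,0]],[[0,0,0],[0,0,0]]])

```text
time_s: 4.05
ee_pos: [0.529, -0.0676, 0.0312]
tcp_rot: [-0.0, 0.993, 0.115, -0.0]
ft_force: [-12.3, 4.9, 26.2]
grip_width: 0.0524
```

Call:
drive_tool(rows=[[[0,0,0.06],[0,0,0]],[[0,0,0.06],[0,0,0]],[[0,0,0],[0,0,0]]])

```text
time_s: 4.35
ee_pos: [0.5291, -0.0676, 0.0311]
tcp_rot: [-0.0, 0.993, 0.115, -0.001]
ft_force: [-21.1, 6.1, 44.4]
grip_width: 0.0526
```

Call:
drive_tool(rows=[[[0,0,-0.25],[0,0,0]],[[0,0,-0.8],[0,0,0]],[[0,0,-1],[0,0,0]],[[0,0,-1],[0,0,0]],[[0,0,-1],[0,0,0]]])

```text
time_s: 4.85
ee_pos: [0.528, -0.0679, 0.1258]
tcp_rot: [0.0, 0.993, 0.115, 0.0]
ft_force: [0.1, 0.1, 0.7]
grip_width: 0.0524
```

Call:
drive_tool(rows=[[[0,0,-1],[0,0,0]],[[0,0,-1],[0,0,0]],[[0,0,-1],[0,0,0]],[[0,0,0],[0,0,0]]])

```text
time_s: 5.25
ee_pos: [0.5305, -0.0685, 0.2045]
tcp_rot: [0.002, 0.993, 0.115, 0.004]
ft_force: [0.6, -0.2, 0.8]
grip_width: 0.0521
```

```bash
python3 - <<'E'
from h import *
c=snap('wrist','pics/w2.png');t=snap("scene","pics/s2.png")
im=cv2.resize(c["image"][125:255,195:365],None,fx=3.2,fy=3.2,interpolation=cv2.INTER_CUBIC)
im2=cv2.resize(t["image"][200:275,180:275],None,fx=2.5,fy=2.5,interpolation=cv2.INTER_CUBIC)
z=np.zeros((im.shape[0],im.shape[1]+im2.shape[1],3),np.uint8);z[:,:im.shape[1]]=im;z[:im2.shape[0],im.shape[1]:]=im2
cv2.imwrite("pics/w2c.png",z[:,:,::-1]);goal((.063,-.0015,.11),(.5283,-.0648),.230)
E
```

```text
t 5.35 tcp [ 0.5282 -0.0679  0.2001] F [-0.65  0.7  -0.65] w 0.0522
target [ 0.59   -0.0519  0.11  ] shift in units, goal-tool axes [ 2.551 -0.06   3.602] own axes [ 2.548 -0.063  3.604] turn [ 0.008 -0.007 -0.001]
```

View pics/w2c.png

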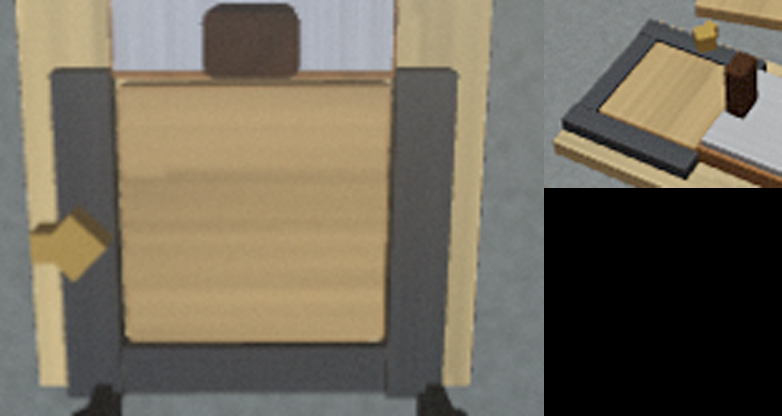

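```bash
python3 - <<'E'
from h import *
c=load("pics/w2.png");a=.23;Rj=np.array([[np.cos(a),np.sin(a)],[-np.sin(a),np.cos(a)]])
for n,u,v,z in [("tip46",106,246,.046),("k43",118,72,.043),("k43r",392,72,.043),("front fence",251,393,.03),("gripbackL",206,5,.093),("gripbackR",297,5,.093)]:
  print(n,(Rj@(plane(c,u/3.2+195,v/3.2+125,z)[:2]-[.5283,-.0648])).round(4))
E
```

```text
tip46 [-0.0056  0.0471]
k43 [0.0504 0.0413]
k43r [ 0.0503 -0.045 ]
front fence [-0.0645  0.0002]
gripbackL [0.0729 0.0106]
gripbackR [ 0.0729 -0.0133]
```

Call:
drive_tool(rows=[[[0.85,-0.02,0.5],[0,0,0]],[[0.85,-0.02,0.6],[0,0,0]],[[0.85,-0.02,0.9],[0,0,0]],[[0,0,0.9],[0,0,0]],[[0,0,0],[0,0,0]]])

```text
time_s: 5.85
ee_pos: [0.5861, -0.051, 0.121]
tcp_rot: [-0.002, 0.993, 0.115, -0.005]
ft_force: [-0.5, 0.2, 0.3]
grip_width: 0.0524
```

```bash
python3 - <<'E'
from h import *
goal((.063,-.0015,.054),(.5283,-.0648),.230)
E
```

```text
t 5.85 tcp [ 0.5861 -0.051   0.121 ] F [-0.49  0.22  0.27] w 0.0524
target [ 0.59   -0.0519  0.054 ] shift in units, goal-tool axes [0.144 0.072 2.681] own axes [0.172 0.083 2.679] turn [-0.042  0.105  0.003]
```

Call:
drive_tool(rows=[[[0,0,0.9],[0,0,0]],[[0,0,0.9],[0,0,0]],[[0,0,0.85],[0,0,0]],[[0,0,0],[0,0,0]]])

```text
time_s: 6.25
ee_pos: [0.5865, -0.0514, 0.0577]
tcp_rot: [-0.001, 0.993, 0.115, -0.004]
ft_force: [-0.4, 0.7, -0.2]
grip_width: 0.0523
```

```bash
python3 - <<'E'
from h import *
goal((.063,-.0015,.054),(.5283,-.0648),.230)
E
```

```text
t 6.25 tcp [ 0.5865 -0.0514  0.0577] F [-0.38  0.74 -0.24] w 0.0523
target [ 0.59   -0.0519  0.054 ] shift in units, goal-tool axes [0.129 0.052 0.149] own axes [0.13  0.052 0.148] turn [-0.028  0.068 -0.004]
```

Call:
drive_tool(rows=[[[0.08,0,0.12],[0,0,0]],[[0,0,0],[0,0,0]],[[0,0,0],[0,0,0]],[[0,0,0],[0,0,0]],[[0,0,0],[0,0,0]]], grip=-1, newtons=35)

```text
time_s: 6.75
ee_pos: [0.5922, -0.0495, 0.0598]
tcp_rot: [-0.002, 0.993, 0.114, 0.001]
ft_force: [-1.6, 6.6, 3.2]
grip_width: 0.0259
```

Call:
drive_tool(rows=[[[0,0,0],[0,0,0]],[[0,0,0],[0,0,0]]])

```text
time_s: 6.95
ee_pos: [0.5922, -0.0495, 0.0598]
tcp_rot: [-0.001, 0.993, 0.114, 0.001]
ft_force: [-1.8, 7.0, 3.8]
grip_width: 0.0258
```

Call:
drive_tool(rows=[[[-0.4,-0.06,0],[0,0,0]],[[-0.4,0,0],[0,0,0]],[[-0.4,0,0],[0,0,0]],[[-0.4,0,0],[0,0,0]],[[-0.4,0,0],[0,0,0]]])

```text
time_s: 7.45
ee_pos: [0.5445, -0.0607, 0.0598]
tcp_rot: [-0.0, 0.993, 0.114, 0.003]
ft_force: [6.4, 2.4, -2.2]
grip_width: 0.0258
```

Call:
drive_tool(rows=[[[-0.1,0,0],[0,0,0]],[[0,0,0],[0,0,0]],[[0,0,0],[0,0,0]]])

```text
time_s: 7.75
ee_pos: [0.5421, -0.0612, 0.0598]
tcp_rot: [-0.0, 0.993, 0.114, 0.002]
ft_force: [5.9, 3.0, -1.3]
grip_width: 0.0258
```

```bash
python3 - <<'E'
from h import *
c=snap('wrist','pics/w3.png');s=snap("scene","pics/s3.png");t=snap("top","pics/t3.png")
def cr(c,v0,v1,u0,u1,f):return cv2.resize(c["image"][v0:v1,u0:u1],None,fx=f,fy=f,interpolation=cv2.INTER_CUBIC)
a=cr(s,195,275,180,280,4);b=cr(t,200,275,285,370,4)
z=np.zeros((600,800,3),np.uint8);z[:320,:400]=a;z[:300,400:740]=b
w=cv2.resize(c["image"],(373,280));z[320:600,:373]=w
cv2.imwrite("pics/c3.png",z[:,:,::-1]);goal((.007,-.0015,.054),(.5283,-.0648),.230)
E
```

```text
t 7.9 tcp [ 0.5422 -0.0612  0.0598] F [ 4.58  2.54 -0.6 ] w 0.0262
target [ 0.5355 -0.0647  0.054 ] shift in units, goal-tool axes [-0.295  0.072  0.232] own axes [-0.296  0.072  0.231] turn [-0.001 -0.048 -0.007]
```

View pics/c3.png

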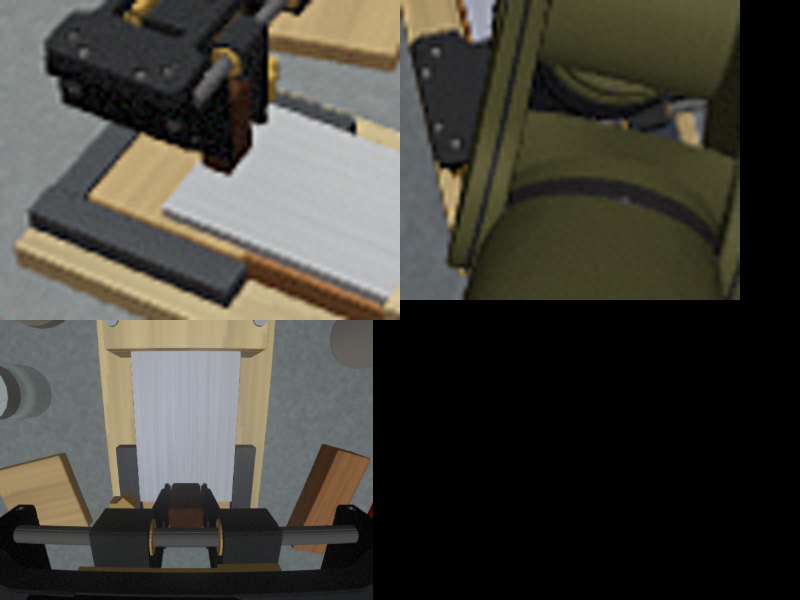

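```bash
python3 - <<'E'
from h import *
w=load("pics/w3.png");s=load("pics/s2.png")
def cr(c,v0,v1,u0,u1,f):return cv2.resize(c["image"][v0:v1,u0:u1],None,fx=f,fy=f,interpolation=cv2.INTER_CUBIC)
z=np.zeros((600,800,3),np.uint8);z[:280,:]=cr(w,230,300,160,360,4);z[280:600,:640]=cr(s,200,240,210,290,8)
cv2.imwrite("pics/c4.png",z[:,:,::-1])
a=.23
def J(x,y,zz):return [.5283+np.cos(a)*x-np.sin(a)*y,-.0648+np.sin(a)*x+np.cos(a)*y,zz]
for x in(-.012,-.008,-.004,0):print(x,proj(s,J(x,.045,.03)),proj(s,J(x,.045,.046)))
E
```

```text
-0.012 (np.float64(238.12446647289212), np.float64(221.08130161118652)) (np.float64(237.70939962044844), np.float64(215.61181554256225))
-0.008 (np.float64(239.75877887907018), np.float64(221.69004245157495)) (np.float64(239.36077896203733), np.float64(216.2197727486164))
-0.004 (np.float64(241.39741120737125), np.float64(222.30040890639864)) (np.float64(241.01656764539766), np.float64(216.82936680999418))
0 (np.float64(243.04038353126106), np.float64(222.9124085860794)) (np.float64(242.6767863609494), np.float64(217.44060545446177))
```

View pics/c4.png

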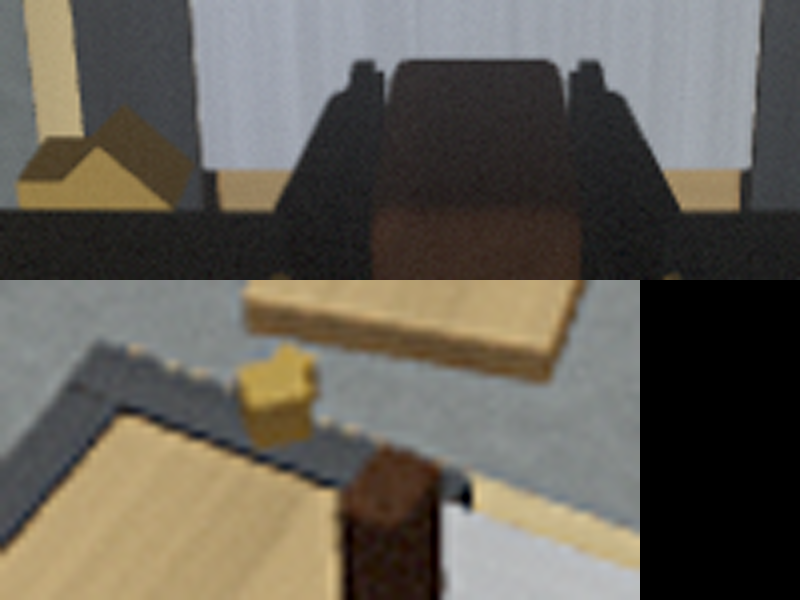

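```bash
python3 - <<'E'
from h import *
a=.23;Rj=np.array([[np.cos(a),np.sin(a)],[-np.sin(a),np.cos(a)]])
w=load("pics/w3.png");s=load("pics/s2.png");s3=load("pics/s3.png")
f=lambda c,u,v,z:(Rj@(plane(c,u,v,z)[:2]-[.5283,-.0648])).round(4)
print("tip foot",f(w,208.25,271.25,.03),"tip top",f(w,203.5,282,.046),"edge L",f(w,160+204/4,272,.043),"edge R",f(w,160+750/4,272.2,.043))
print("scene tip",f(s,242.2,216.4,.046),f(s,243.5,220.8,.03), "panel home front corners", f(s,210+125/8,200+130/8,.031))
print("scene keeper edge R corner",f(s3,180+163/4,195+210/4,.043), "fence front R",f(s3,180+32/4,195+213/4,.03))
E
```

```text
tip foot [-0.0068  0.0475] tip top [-0.0062  0.0473] edge L [-0.0006  0.0427] edge R [-0.0009 -0.0448]
scene tip [-0.0025  0.0472] [-0.0023  0.0509] panel home front corners [-0.0426  0.0446]
scene keeper edge R corner [ 0.0029 -0.0455] fence front R [-0.0613 -0.0674]
```

Call:
drive_tool(rows=[[[-0.11,0,0],[0,0,0]],[[-0.11,0,0],[0,0,0]],[[0,0,0],[0,0,0]],[[0,0,0],[0,0,0]],[[0,0,0],[0,0,0]]])

```text
time_s: 8.4
ee_pos: [0.5369, -0.0625, 0.0598]
tcp_rot: [-0.0, 0.993, 0.114, 0.002]
ft_force: [5.0, 2.7, -1.1]
grip_width: 0.0262
```

```bash
python3 - <<'E'
from h import *
c=snap('wrist','pics/w5.png');s=snap("scene","pics/s5.png")
def cr(c,v0,v1,u0,u1,f):return cv2.resize(c["image"][v0:v1,u0:u1],None,fx=f,fy=f,interpolation=cv2.INTER_CUBIC)
z=np.zeros((600,800,3),np.uint8);z[:280,:]=cr(c,230,300,160,360,4);z[280:600,:400]=cr(s,195,275,180,280,4)
cv2.imwrite("pics/c5.png",z[:,:,::-1]);goal((.0,-.0015,.06),(.5283,-.0648),.230)
E
```

```text
t 8.5 tcp [ 0.5369 -0.0625  0.0598] F [ 5.44  1.58 -0.29] w 0.0257
target [ 0.5286 -0.0663  0.06  ] shift in units, goal-tool axes [-0.358  0.073 -0.009] own axes [-0.358  0.073 -0.011] turn [-0.001 -0.048 -0.007]
```

View pics/c5.png

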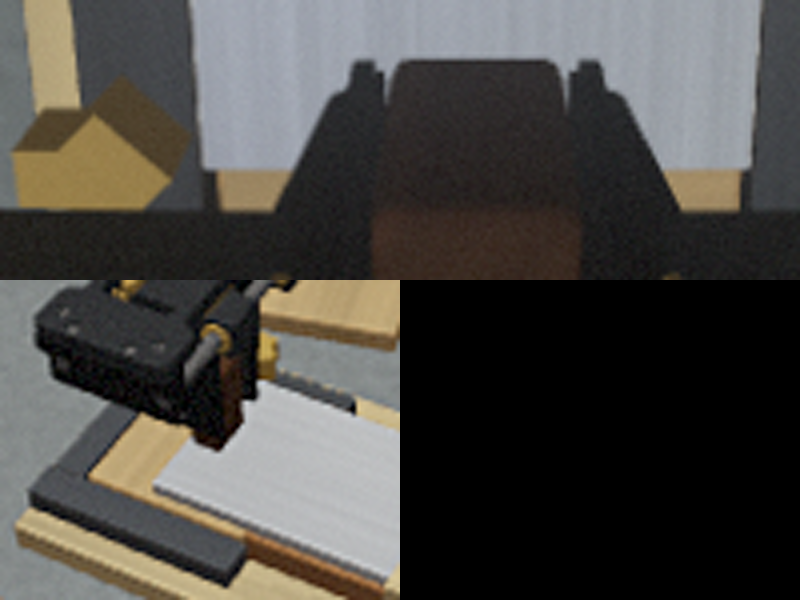

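Wrist view: keeper edge at crop row 168; pointer tip top at (171,180), foot at (190,137).

```bash
python3 - <<'E'
from h import *
a=.23;Rj=np.array([[np.cos(a),np.sin(a)],[-np.sin(a),np.cos(a)]])
w=load("pics/w5.png")
f=lambda u,v,z:(Rj@(plane(w,160+u/4,230+v/4,z)[:2]-[.5283,-.0648])).round(4)
print(f(190,137,.03),f(171,180,.046),f(204,168,.043),f(750,169,.043))
E
```

```text
[-0.0069  0.0477] [-0.0065  0.0474] [-0.0059  0.0427] [-0.0062 -0.0448]
```

Call:
drive_tool(rows=[[[-0.02,0,0],[0,0,0]],[[0,0,0],[0,0,0]],[[0,0,0],[0,0,0]],[[0,0,0],[0,0,0]],[[0,0,0],[0,0,0]]])

```text
time_s: 9.0
ee_pos: [0.5366, -0.0626, 0.0598]
tcp_rot: [-0.0, 0.993, 0.114, 0.003]
ft_force: [5.8, 2.9, -2.2]
grip_width: 0.0257
```

Call:
drive_tool(rows=[[[0,0,0],[0,0,0]],[[0,0,0],[0,0,0]],[[0,0,0],[0,0,0]],[[0,0,0],[0,0,0]],[[0,0,0],[0,0,0]]])

```text
time_s: 9.5
ee_pos: [0.5365, -0.0625, 0.0598]
tcp_rot: [-0.0, 0.993, 0.114, 0.003]
ft_force: [6.2, 3.3, -1.1]
grip_width: 0.0259
```

```bash
python3 -c "
from workcell import ctrl
o=ctrl.get_obs();print(o['time_s'],o['ee_pos'],o['ft_force'],o['grip_width']);print(ctrl.sign_off())"
```

```text
9.5 [ 0.53654919 -0.0625402   0.05976706] [ 6.20745208  3.31589442 -1.12297373] 0.025936410046223064
the job is handed in; nothing more can be done
None
```

I pressed the panel home over both lifters at once, let go of it, gripped the keeper and drew it out to the pointer. I handed the job in at 9.5 s, still holding the grip. No verdict came back.

- **Panel:** the fingertips stopped at a height of 31 mm, the panel's home height. The pictures afterwards showed it square and flush in the nest, with the keeper still at its rest position. The press peaked at about 44 N upward on the wrist sensor, plus about 21 N sideways. The panel was pressed through the fingertips, not the gripper's body, which has the 40 N limit.
- **Keeper:** the last wrist picture put its front edge about 0.6 mm short of the pointer's tip, and I then drew it a further 0.5 mm or so. At the end the fingers were 26 mm apart on the grip with a 35 N grip set, and the tool felt about 6 N of spring pull.
- **Disagreement between checks:** before the last small pull, three estimates of the distance still to go gave 4.6, 5.3 and 5.8 mm. I used about 5.5 mm. The whole spread is well inside the 5 mm tolerance.
- **Not checked:** I did not measure the bystanders' positions at the end. The arm only passed well above them, and the wrist sensor showed no contact on the way.

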